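# Tap a jammed bronze stud out of a sample bottle

## Task

A bronze stud is jammed in the neck of the open sample bottle that lies on the bench. Pick the bottle up, tip its mouth well down over the steel tray and tap its rim briskly on the tray's edge until the stud drops into the tray, then lay the bottle back on its side where it was. Leave the other bottle, the one with the white cap, where it lies.

Things in the scene. Friction and masses are not known exactly. Their poses are not given: they have to be found in the camera images.
- bottle: Open glass sample bottle on its side, mouth roughly towards the robot. Square body 36 x 36, 64 long; neck 24 across, 18 long; rim 28 across, 8 long; bore 17. 120 g. Origin on its axis, mid body, 18 above the bench; x runs from mouth to base, z up: base at x = +32, shoulder -32, rim -50 to -58 (mouth). All mm. Grip firmly across the body, near the shoulder: pushed on hard it pivots.
- stud: Dark bronze cylinder, 14 mm across, 16 long, 20 g; origin at centre, x along it. Starts lengthwise in the neck, 3 mm inside the mouth, pinched by springy liner lips; its weight does not free it. After slipping 2 to 3 mm it slides out by itself if the mouth points well down. Brisk taps (0.2 to 0.4 m/s downwards at contact, mouth 40 to 45 deg down) free it in 1 to 4. Slow touches do nothing.
- tray: Open steel tray fixed to the bench, 130 mm (x) by 200 mm (y), 40 mm high, walls and floor 5 mm. Origin: centre of its underside, z up. Its long far edge (outer face at x = +65 mm, away from the robot, towards the bottles) is the hard edge for tapping: the underside of the bottle's rim lands on it, mouth on the tray's side.
- capped: The other sample bottle: same square glass body, but closed with a white screw cap 31 mm across, 58 mm from origin to cap end. Lies on its side, cap roughly towards the robot; must stay where it is. Origin and axes as for the open bottle. Which of the two lies left and which right varies.
There are look-alikes about, which are no part of the job. What is shaped like the bottle but orange is not meant.

How it is judged:
On the way, in this order (a step that is already met when the one before it is completed fails the run):
1. the bottle, mouth at least 20 degrees below level and the stud still in its neck, is brought down to the tray's edge (angle between bottle's own x axis and vertical below 1.22 rad and distance between bottle and stud below 0.055 m and z of stud in the frame of tray between 0.03 and 0.078 m and x of stud in the frame of tray between -0.085 and 0.085 m and y of stud in the frame of tray between -0.12 and 0.12 m).
2. the stud lies in the tray (x of stud in the frame of tray between -0.062 and 0.062 m and y of stud in the frame of tray between -0.097 and 0.097 m and z of stud in the frame of tray between 0 and 0.03 m), for 0.1 s.
At the end, for the whole second after the job is handed in: The stud is in the tray, at rest; the open bottle lies level on its side on the bench (within 10 degrees), its origin within 60 mm of where it was at the start, released and at rest; the capped bottle is within 20 mm of its start (all of step 2 and linear speed of stud below 0.05 m/s and distance of bottle from where it was at the start of the episode below 0.06 m and angle between bottle's own x axis and vertical between 1.396 and 1.745 rad and height (world z) of bottle below 0.026 m and linear speed of bottle below 0.02 m/s and contact force between bottle and the fingers below 0.1 N and distance of capped from where it was at the start of the episode below 0.02 m); the robot touches nothing.
It fails at once if the capped bottle is moved by more than 20 mm (distance of capped from where it was at the start of the episode above 0.02 m).
It also fails if it takes over 48 s, if anything falls off the work surface, if the arm or the gripper's body presses on something with over 40 N, if the wrist force passes 120 N, or if a joint passes its speed limit or range.

## Robot

A 6-joint arm with a two-finger parallel gripper is mounted at the origin on the work surface. World frame = base frame: x ahead of the robot, y to its left, z up, the work surface at z = 0. Lengths are in m, angles in rad, forces in N, time in s.
With the tool pointing down it reaches from about 0.375 to 0.975 m from the base axis. Payload 3.8 kg.
Tool frame: the origin (TCP) lies between the finger pads; the fingertips stand 25 mm ahead of it and the grasp point (between the pads) lies 6 mm ahead of it; z points along the fingers, y is the line along which they close (so a half turn about z gives the same grasp; the last joint's range is limited). The gripper opens to 88 mm and grips with 3 to 60 N. Pads are 18 mm wide; open, the fingers measure 123 mm over their backs; the gripper's body (75 mm by 187 mm) begins 45 mm behind the grasp point.
Start: joints at [-1.342, 0.264, 1.604, -0, 1.274, -0.037], TCP at [0.177, -0.651, 0.264] pointing down, gripper open.
Joint ranges: [-2.63, 2.63], [-0.94, 2.18], [0.31, 2.57], [-1.31, 4.45], [0, 2.66], [-2.55, 2.55]. Speed limits (rad/s): [2.57, 2.57, 3.14, 3.14, 3.14, 3.14].

## Interface

Orientations are given as a rotation vector (axis times angle).
In Python, from station import bot, optics, order gives the robot as it stands.
- The arm moves only by the tool servo_tool, never from a script. Its arguments are lists of equal length, an entry for each row: "offset": the shift along the tool's x, y, z in m, a list of three; "twist": the turn, a rotation vector about the tool's x, y, z in degrees, a list of three; "claw": the finger opening in m, from 0 to 0.0881. A call has 1 to 5 rows; each row is the pose to reach, as a shift and turn from the pose commanded when the call began, along the tool's axes at that moment; what a row does not reach only later rows make up. A row lasts 1/10 s, in which the tool goes at most 50 mm and 8.59 degrees, less where a joint would pass 70% of its speed; a pose out of reach is approached as far as the arm can. A call with a gripper value outside its range is refused whole. The fingers move at their own pace and stop on an object; the grip force is fixed at half the most. Time passes only in rows, so rows that repeat a pose let the fingers close. It gives the time, the measured TCP pose, the force, the opening and the grip force at its end, in the units of the state.
- bot.sense(): the state, without advancing time (a new reading comes with each control period).
- optics.grab_frame(name): name is "scene" or "top" or "wrist"; returns (picture, depth): 384x512x3 uint8, blue, green, red; 384x512 float32, m along the optical axis (not along the pixel's ray), 0 where there is no reading.
- optics.camera_model(name): a dict with "fx", "fy", "cx", "cy" (pixels), "R" (3x3) and "t" (3): a world point X has camera coordinates R X + t; the wrist camera has in their place "hand_eye" (4x4, takes a point from camera to tool coordinates, whose origin is the TCP and whose axes are the flange's). Camera axes: x right, y down, z forward; pixel columns grow to the right and rows downward; lengths in m; the calibration is good to about 2 mm. A picture is of the moment at which its call begins: read the wrist's pose just before it. camera_model takes no time and is no camera call.
- order.job_done(): hands the job in; it is judged then, once.
The state is a dict: "time_s": time; "q": joint angles; "qd": joint speeds; "effort": joint torques, N m; "tool_pos": TCP position; "ee_rot": TCP orientation; "force": force on the tool from outside, world axes, zero at the start; "ft_torque": the same for the moment, N m; "width": finger opening in m; "finger_force": force on a finger pad.
Only numpy, scipy, OpenCV 4.12 (cv2) and the standard library are available. Lean on these libraries where they do the work, as an engineer would, in place of code of your own. Each camera call takes 0.05 s, during which the arm holds its last target. There are 200 camera calls.

## Working session

There is one attempt and no reset: what is moved stays moved. The work goes in short steps, Python scripts to look and compute and a tool call to move; the robot and the scene stay as the last step left them, time stands still between calls to the robot, and variables do not carry over. Pictures are saved under pics/ and viewed, at most 10 in all, crops included, and the job is handed in when it is done.

Besides the shell and the picture viewer there is one more tool, called after "Emit:" as name(argument=value, ...) on one line, values as JSON. servo_tool: Moves the arm, as the interface text tells. Its arguments: {"type":"object","properties":{"offset":{"type":"array"},"twist":{"type":"array"},"claw":{"type":"array"}},"required":["offset","twist","claw"]}

```bash
mkdir -p pics; cat > h.py <<'E'
import numpy as np, cv2
from scipy.spatial.transform import Rotation as Ro
from station import bot, optics, order
def ray(name,px,z):
    m=optics.camera_model(name);R=np.array(m['R']);t=np.array(m['t'])
    d=R.T@np.array([(px[0]-m['cx'])/m['fx'],(px[1]-m['cy'])/m['fy'],1]);c=-R.T@t
    return c+d*(z-c[2])/d[2]
def cloud(name,depth):
    m=optics.camera_model(name);v,u=np.indices(depth.shape)
    P=np.stack([(u-m['cx'])/m['fx']*depth,(v-m['cy'])/m['fy']*depth,depth],-1)
    if 'hand_eye' in m:
        s=bot.sense();H=np.array(m['hand_eye']);P=P@H[:3,:3].T+H[:3,3]
        return P@Ro.from_rotvec(s['ee_rot']).as_matrix().T+np.array(s['tool_pos'])
    return (P-np.array(m['t']))@np.array(m['R'])
E
python3 - <<'E'
from h import *
s=bot.sense();print(s['time_s'],s['tool_pos'],s['ee_rot'],s['width'])
for n in ('top','scene'):
    p,d=optics.grab_frame(n);cv2.imwrite(f'pics/{n}0.png',p);np.save(n+'d.npy',d)
    m=optics.camera_model(n);print(n,-np.array(m['R']).T@np.array(m['t']),m['fx'],np.round(m['R'],2).tolist())
E
```

```text
0.0 [ 0.17715426 -0.65065294  0.26239479] [-3.11168981e+00 -4.15957521e-01  3.07271373e-04] 0.08841071913424448
top [ 0.53049544 -0.01012934  0.70183798] 355.0270574765808 [[0.03, -1.0, 0.02], [-0.99, -0.03, -0.14], [0.14, -0.02, -0.99]]
scene [1.15536093 0.24063774 0.53505063] 423.8278441827884 [[-0.44, 0.9, -0.01], [0.57, 0.28, -0.77], [-0.69, -0.34, -0.64]]
```

View pics/top0.png

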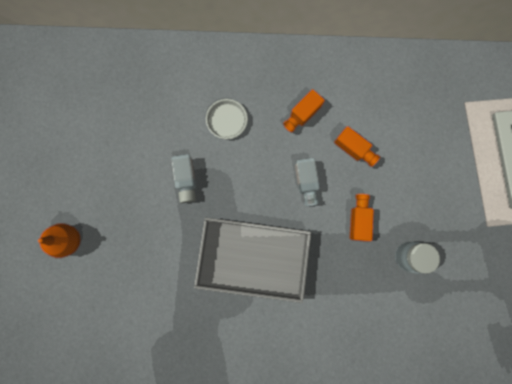

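View pics/scene0.png

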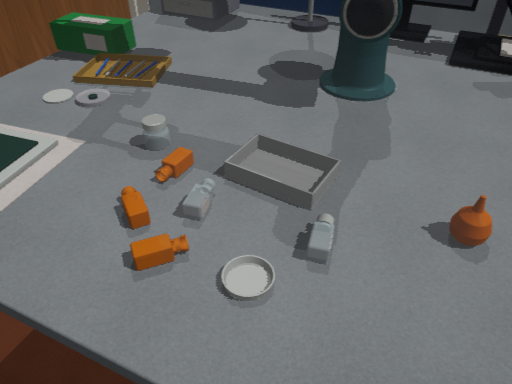

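Top view: there are two clear bottles, at px (183,178) and (308,182). The orange ones at (305,110), (357,146) and (363,218) are look-alikes. The tray is centred near (254,259). The left bottle's end at (186,195) looks like a broad cap, so the right one is probably the open bottle. I'll check this in an enlarged crop.

```bash
python3 - <<'E'
from h import *
p=cv2.imread('pics/top0.png');q=cv2.imread('pics/scene0.png')
f=lambda im,x,y,w=70,h=70:cv2.resize(im[y:y+h,x:x+w],(395,295) if 0 else (295,295),interpolation=cv2.INTER_CUBIC)
cv2.imwrite('pics/crop1.png',np.vstack([np.hstack([f(p,150,145),f(p,275,145)]),np.hstack([f(q,285,200),f(q,165,165)])]))
d=np.load('topd.npy');C=cloud('top',d);Z=C[...,2]
for nm,(x0,y0,x1,y1) in dict(L=(165,145,205,212),R=(285,150,330,212),tray=(185,210,320,305),O=(345,188,380,246)).items():
    zz=Z[y0:y1,x0:x1];m=(zz>0.008).astype(np.uint8)
    n,l,st,_=cv2.connectedComponentsWithStats(m);k=1+st[1:,4].argmax()
    vs,us=np.where(l==k);P=C[y0:y1,x0:x1][l==k]
    print(nm,len(P),'zmax',np.percentile(P[:,2],[50,95,99]).round(4),'x',np.percentile(P[:,0],[1,99]).round(3),'y',np.percentile(P[:,1],[1,99]).round(3))
    r=cv2.minAreaRect(P[:,:2].astype(np.float32)*1000);print(np.round(r[0],1),np.round(r[1],1),round(r[2],1),np.round(cv2.boxPoints(r)).tolist())
    if nm in 'LRO':
        body=P[P[:,2]>0.03] if nm!='O' else P
        c=P[:,:2].mean(0);w=np.linalg.svd(P[:,:2]-c,full_matrices=False)[2][0];print('pca',c.round(4),np.degrees(np.arctan2(w[1],w[0])).round(1))
E
```

```text
L 899 zmax [0.033  0.0356 0.0364] x [0.603 0.691] y [0.097 0.14 ]
[598.1  80.4] [216.5  65. ] 36.5 [[492.0, 42.0], [530.0, -10.0], [704.0, 119.0], [666.0, 171.0]]
pca [0.6478 0.1167] -168.0
R 847 zmax [0.033  0.0356 0.0366] x [0.603 0.69 ] y [-0.14  -0.098]
[598.8 -93.3] [ 78.  200.6] 60.6 [[492.0, -78.0], [667.0, -177.0], [705.0, -109.0], [530.0, -10.0]]
pca [ 0.6494 -0.1194] -178.7
tray 1510 zmax [0.0369 0.0396 0.0409] x [0.425 0.569] y [-0.121  0.084]
[497.4 -18.8] [200.3 130.1] 83.8 [[422.0, -111.0], [551.0, -125.0], [573.0, 74.0], [444.0, 88.0]]
O 927 zmax [0.033  0.0356 0.0367] x [0.538 0.626] y [-0.243 -0.206]
[ 578.8 -127.4] [ 90.7 236.8] 1.4 [[530.0, -10.0], [536.0, -247.0], [627.0, -245.0], [621.0, -8.0]]
pca [ 0.577  -0.2228] 166.0
```

View pics/crop1.png

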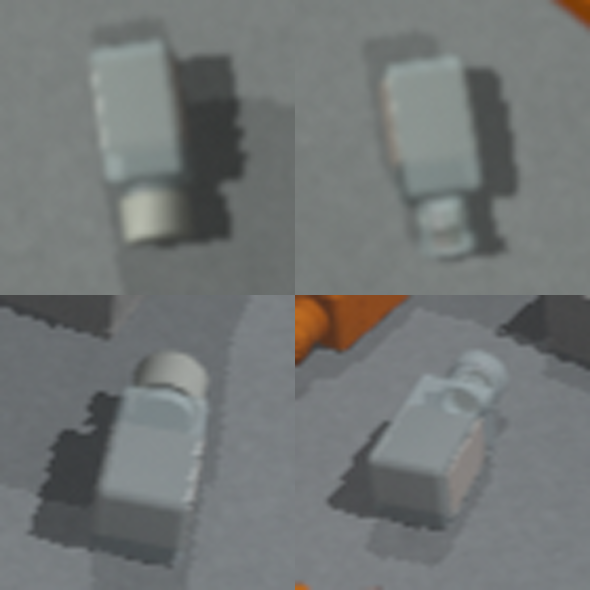

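The crop shows the left bottle (px 183,178) with a broad white cap, and the right one (px 308,182) with a bare glass neck and a narrow rim. The right one is the open bottle to pick up. I'll refine its pose and work out the approach.

```bash
cat >> h.py <<'E'
def tgt(pos,yaw,tilt=0):
    "target: tool x at heading yaw (deg), leaned by tilt about tool y"
    R=Ro.from_euler('z',yaw,degrees=True)*Ro.from_euler('x',180,degrees=True)*Ro.from_euler('y',tilt,degrees=True)
    s=bot.sense();R0=Ro.from_rotvec(s['ee_rot'])
    print('t',round(s['time_s'],2),'pos',np.round(s['tool_pos'],4),'off(mm)',(R0.inv().apply(np.array(pos)-s['tool_pos'])*1000).round(1),'twist',np.degrees((R0.inv()*R).as_rotvec()).round(1))
E
python3 - <<'E'
from h import *
d=np.load('topd.npy');C=cloud('top',d);Z=C[...,2]
for nm,(x0,y0,x1,y1) in dict(L=(165,145,205,212),R=(285,150,330,212)).items():
    for zl in (0.008,0.0325):
        m=((Z>zl)&(Z<0.05)&(d>0))[y0:y1,x0:x1].astype(np.uint8)
        n,l,st,_=cv2.connectedComponentsWithStats(m);k=1+st[1:,4].argmax()
        P=C[y0:y1,x0:x1][l==k]
        r=cv2.minAreaRect(P[:,:2].astype(np.float32)*1000);print(nm,zl,len(P),np.round(r[0],1),np.round(r[1],1),round(r[2],1),P.mean(0).round(4))
    v,u=np.where(m);print(x0+u.min(),x0+u.max(),y0+v.min(),y0+v.max())
tgt([0.625,-0.12,0.17],7)
E
```

```text
L 0.008 898 [647.4 118.4] [89.8 36.7] 10.7 [0.6479 0.1169 0.0311]
L 0.0325 516 [659.9 120.6] [62.  34.7] 10.9 [0.6597 0.1204 0.0342]
172 193 154 200
R 0.008 842 [ 647.9 -122.5] [89.9 36.8] 10.3 [ 0.6501 -0.12    0.0309]
R 0.0325 493 [ 660. -120.] [62.9 34.4] 9.6 [ 0.66   -0.12    0.0341]
297 318 158 203
t 0.1 pos [ 0.1772 -0.6508  0.2626] off(mm) [ 571.5 -394.3   93.3] twist [-0.1  0.   8.2]
```

Emit:
servo_tool(offset=[[196,-129,31],[196,-129,31],[196,-129,31],[196,-129,31],[196,-129,31]], twist=[[0,0,5.2],[0,0,5.2],[0,0,5.2],[0,0,5.2],[0,0,5.2]], claw=[0.088,0.088,0.088,0.088,0.088])

```text
time_s: 0.6
tool_pos: [0.342, -0.4636, 0.2303]
ee_rot: [-3.129, -0.274, 0.0]
force: [1.1, -0.0, -0.9]
width: 0.0877
finger_force: 0.0
```

The last call's offsets were in mm instead of m. The per-row cap kept the motion on the right line, so no harm was done. I'll use metres from here.

```bash
python3 -c "
from h import *
tgt([0.642,-0.123,0.17],10)"
```

```text
t 0.6 pos [ 0.342  -0.4636  0.2303] off(mm) [ 354.6 -283.3   60.4] twist [-0.  0. -0.]
```

Emit:
servo_tool(offset=[[0.039,-0.031,0.007],[0.078,-0.062,0.013],[0.117,-0.093,0.02],[0.156,-0.124,0.026],[0.195,-0.155,0.033]], twist=[[0,0,0],[0,0,0],[0,0,0],[0,0,0],[0,0,0]], claw=[0.088,0.088,0.088,0.088,0.088])

```text
time_s: 1.1
tool_pos: [0.5063, -0.2779, 0.1977]
ee_rot: [-3.129, -0.275, 0.0]
force: [-0.1, -0.3, -0.4]
width: 0.0881
finger_force: 0.0
```

```bash
python3 -c "
from h import *
tgt([0.642,-0.123,0.17],10)"
```

```text
t 1.1 pos [ 0.5063 -0.2779  0.1977] off(mm) [ 160.6 -128.9   27.7] twist [-0.  0.  0.]
```

Emit:
servo_tool(offset=[[0.036,-0.029,0.006],[0.072,-0.058,0.012],[0.108,-0.087,0.018],[0.144,-0.116,0.024],[0.16,-0.129,0.028]], twist=[[0,0,0],[0,0,0],[0,0,0],[0,0,0],[0,0,0]], claw=[0.088,0.088,0.088,0.088,0.088])

```text
time_s: 1.6
tool_pos: [0.6421, -0.1217, 0.1691]
ee_rot: [-3.128, -0.279, 0.0]
force: [-0.3, -0.2, 0.9]
width: 0.0881
finger_force: 0.0
```

```bash
python3 - <<'E'
from h import *
tgt([0.642,-0.123,0.17],10)
p,d=optics.grab_frame('wrist');cv2.imwrite('pics/w1.png',p);np.save('wd.npy',d)
C=cloud('wrist',d);Z=C[...,2]
M=(d>0)&(Z>0.008)&(Z<0.06)&(np.hypot(C[...,0]-0.65,C[...,1]+0.12)<0.075)
for zl in (0.008,0.033):
    n,l,st,_=cv2.connectedComponentsWithStats((M&(Z>zl)).astype(np.uint8));k=1+st[1:,4].argmax()
    P=C[l==k];r=cv2.minAreaRect(P[:,:2].astype(np.float32)*1000);print(zl,len(P),np.round(r[0],1),np.round(r[1],1),round(r[2],1),np.percentile(P[:,2],95))
E
```

```text
t 1.6 pos [ 0.6421 -0.1217  0.1691] off(mm) [-0.4  1.3 -0.9] twist [-0.1  0.   0.2]
0.008 4281 [ 649.2 -123.4] [90.3 36.4] 9.1 0.03535915550548699
0.033 3009 [ 662.2 -121.2] [62.3 34.1] 9.3 0.035481468294850604
```

View pics/w1.png

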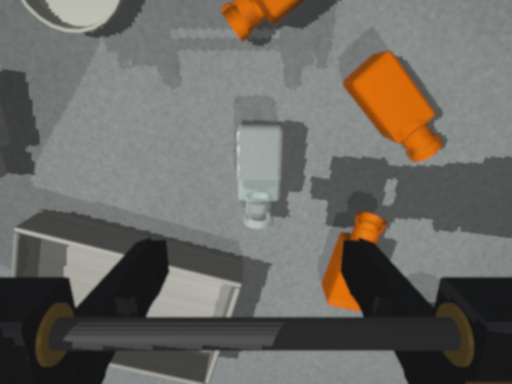

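The wrist view shows the open bottle with its body at px (259,160) and mouth at (257,215), lined up between the fingers. The nearest orange bottle, at (360,260), is clear of them. I'll descend and grip.

Emit:
servo_tool(offset=[[0.001,0.002,0.045],[0.001,0.002,0.09],[0.001,0.002,0.125],[0.001,0.002,0.14],[0.001,0.002,0.14]], twist=[[0,0,0.5],[0,0,0.5],[0,0,0.5],[0,0,0.5],[0,0,0.5]], claw=[0.07,0.06,0.06,0.06,0.06])

```text
time_s: 2.15
tool_pos: [0.6404, -0.1274, 0.0286]
ee_rot: [-3.13, -0.26, 0.005]
force: [-0.0, 0.1, 0.5]
width: 0.0602
finger_force: 0.0
```

Emit:
servo_tool(offset=[[0,0,0],[0,0,0],[0,0,0],[0,0,0],[0,0,0]], twist=[[0,0,0],[0,0,0],[0,0,0],[0,0,0],[0,0,0]], claw=[0.02,0.02,0.02,0.02,0.02])

```text
time_s: 2.65
tool_pos: [0.6425, -0.1269, 0.0314]
ee_rot: [3.13, 0.261, 0.002]
force: [-1.5, -0.2, 5.5]
width: 0.0361
finger_force: 29.9
```

Emit:
servo_tool(offset=[[0,0,-0.02],[0,0,-0.06],[0,0,-0.1],[0,0,-0.14],[0,0,-0.16]], twist=[[0,0,0],[0,0,0],[0,0,0],[0,0,0],[0,0,0]], claw=[0.02,0.02,0.02,0.02,0.02])

```text
time_s: 3.15
tool_pos: [0.6435, -0.1271, 0.1944]
ee_rot: [3.129, 0.261, 0.008]
force: [0.5, 0.6, -0.8]
width: 0.0355
finger_force: 29.9
```

```bash
python3 -c "
from h import *
s=bot.sense();print(s['width'],s['force'],s['q'])
tgt([0.563,-0.041,0.20],-6.3,43)
tgt([0.563,-0.041,0.20],-6.3,0)"
```

```text
0.03549047519834705 [ 0.5464496   0.55586824 -0.83935856] [-2.32840088e-01  2.74112643e-01  1.72225740e+00 -1.14791662e-04
  1.13961209e+00  1.17147174e+00]
t 3.15 pos [ 0.6435 -0.1271  0.1944] off(mm) [-65.1 -98.2  -6.2] twist [-5.9 42.4 15.1]
t 3.15 pos [ 0.6435 -0.1271  0.1944] off(mm) [-65.1 -98.2  -6.2] twist [ 0.1 -0.3 15.8]
```

Emit:
servo_tool(offset=[[-0.012,-0.018,-0.001],[-0.024,-0.036,-0.002],[-0.036,-0.054,-0.003],[-0.048,-0.072,-0.004],[-0.06,-0.09,-0.005]], twist=[[-1,7,2.5],[-2,14,5],[-3,21,7.5],[-4,28,10],[-5,35,12.5]], claw=[0.02,0.02,0.02,0.02,0.02])

```text
time_s: 3.65
tool_pos: [0.5665, -0.0475, 0.1951]
ee_rot: [2.957, -0.091, 0.947]
force: [-0.7, 0.1, -1.1]
width: 0.0361
finger_force: 29.9
```

```bash
python3 -c "
from h import *
s=bot.sense();print(s['q'])
tgt([0.563,-0.041,0.15],-6.3,43)"
```

```text
[-0.14594008 -0.18364621  2.3178297   0.08744837  0.38912843  1.4160555 ]
t 3.65 pos [ 0.5665 -0.0475  0.1951] off(mm) [-29.4  -7.   34.3] twist [-0.9  7.4  2.5]
```

Emit:
servo_tool(offset=[[-0.015,-0.003,0.017],[-0.029,-0.007,0.034],[-0.029,-0.007,0.034]], twist=[[-0.5,4,1.3],[-0.9,7.4,2.5],[-0.9,7.4,2.5]], claw=[0.02,0.02,0.02])

```text
time_s: 3.95
tool_pos: [0.5578, -0.0399, 0.1434]
ee_rot: [2.893, -0.154, 1.109]
force: [-1.2, -0.6, -2.4]
width: 0.0357
finger_force: 29.9
```

```bash
python3 - <<'E'
from h import *
s=bot.sense();print(np.round(s['q'],3),s['width'],s['force'])
tgt([0.563,-0.041,0.15],-6.3,43)
p,d=optics.grab_frame('scene');p2,d2=optics.grab_frame('top')
cv2.imwrite('pics/a1.png',np.hstack([cv2.resize(p[60:260,160:400],(480,400)),cv2.resize(p2[130:330,180:340],(320,400))]))
E
```

```text
[-0.121 -0.139  2.446  0.079  0.103  1.481] 0.035669758949171196 [-1.20911794 -0.58998234 -2.41335551]
t 3.95 pos [ 0.5578 -0.0399  0.1434] off(mm) [ 8.4  0.5 -1.4] twist [-0.1  1.   0.2]
```

View pics/a1.png

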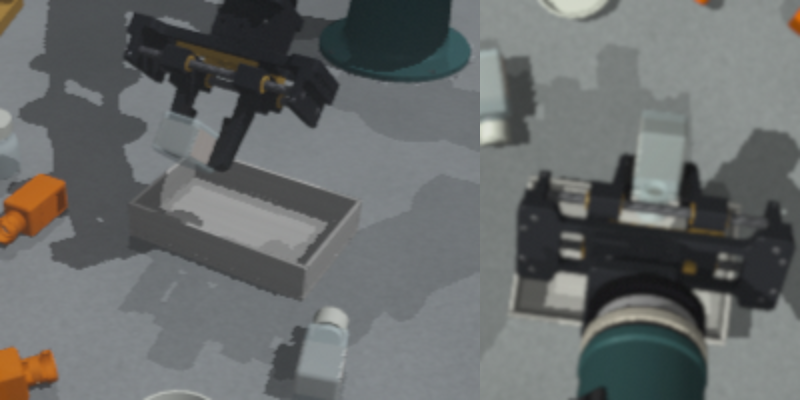

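The scene crop shows the bottle held mouth-down above the tray's far edge, with the rim near crop px (165,155) and the edge at about (180,185). The top crop shows the bottle over that edge, px (655,165). Joint 5 is at 0.10 rad, close to its limit. I'll fit the planar kinematics from logged poses to see whether the tap pose can be reached.

```bash
cat > k.py <<'E'
from h import *
from scipy.optimize import fsolve
s=bot.sense()
D=[(.264,1.604,1.274,.6743,.2635),(.2741,1.7223,1.1396,np.hypot(.6435,.1271),.1944),(-.1836,2.3178,.3891,np.hypot(.5665,.0475),.1951),(s['q'][1],s['q'][2],s['q'][4],np.hypot(*s['tool_pos'][:2]),s['tool_pos'][2])]
A=[];B=[]
for a,b,c,r,z in D:
    A+=[[np.sin(a),np.sin(a+b),np.sin(a+b+c),1,0],[np.cos(a),np.cos(a+b),np.cos(a+b+c),0,1]];B+=[r,z]
X,res,rk,_=np.linalg.lstsq(np.array(A),np.array(B),rcond=None)
def ik(r,z,tilt):
    S=np.pi-np.radians(tilt)
    f=lambda q:[X[0]*np.sin(q[0])+X[1]*np.sin(q[0]+q[1])+X[2]*np.sin(S)+X[3]-r,X[0]*np.cos(q[0])+X[1]*np.cos(q[0]+q[1])+X[2]*np.cos(S)+X[4]-z]
    q=fsolve(f,[-.1,2.3]);return np.round([*q,S-q.sum(),np.abs(f(q)).max()],3)
E
python3 - <<'E'
from k import *
print(X.round(4),'err',np.abs(np.array(A)@X-B).max())
for t in (42,38,34,30,25,20,15):
  for z in (.14,.084): print(t,z,ik(.5645,z,t))
E
```

```text
[0.5085 0.5629 0.313  0.0037 0.2505] err 0.0003443901319152287
42 0.14 [-0.121  2.439  0.09   0.   ]
42 0.084 [ 0.007  2.468 -0.066  0.   ]
38 0.14 [-0.112  2.398  0.192  0.   ]
38 0.084 [0.006 2.43  0.043 0.   ]
34 0.14 [-0.097  2.355  0.29   0.   ]
34 0.084 [0.012 2.389 0.147 0.   ]
30 0.14 [-0.077  2.311  0.384  0.   ]
30 0.084 [0.024 2.347 0.247 0.   ]
25 0.14 [-0.047  2.255  0.498  0.   ]
25 0.084 [0.046 2.292 0.367 0.   ]
20 0.14 [-0.012  2.198  0.607  0.   ]
20 0.084 [0.075 2.236 0.482 0.   ]
15 0.14 [0.028 2.14  0.712 0.   ]
15 0.084 [0.109 2.178 0.593 0.   ]
```

The kinematic fit is good to 0.3 mm. It shows that 42° lean at tap height would put joint 5 at -0.07 rad, past its limit. I'll lay the bottle back and regrasp with the tool leaned about -20°, so the tap needs only about 23° of lean.

```bash
python3 -c "
from h import *
tgt([0.6435,-0.1271,0.194],9.5,0)"
```

```text
t 4.05 pos [ 0.5634 -0.0411  0.1496] off(mm) [95.4 77.  27.4] twist [  5.9 -42.2 -14.9]
```

Emit:
servo_tool(offset=[[0.016,0.013,0.003],[0.032,0.026,0.007],[0.048,0.039,0.012],[0.064,0.052,0.017],[0.08,0.064,0.022]], twist=[[1,-7,-2.5],[2,-14,-5],[3,-21,-7.5],[4,-28,-10],[5,-35,-12.4]], claw=[0.02,0.02,0.02,0.02,0.02])

```text
time_s: 4.55
tool_pos: [0.6339, -0.1152, 0.1934]
ee_rot: [3.121, 0.192, 0.206]
force: [0.8, 0.1, -2.1]
width: 0.0361
finger_force: 29.9
```

```bash
python3 -c "
from h import *
tgt([0.6435,-0.1271,0.15],9.5,0)
tgt([0.643,-0.127,0.033],9.5,0)"
```

```text
t 4.55 pos [ 0.6339 -0.1152  0.1934] off(mm) [ 2.3 12.3 44.3] twist [ 1.1 -7.5 -2.4]
t 4.55 pos [ 0.6339 -0.1152  0.1934] off(mm) [-13.4  10.3 160.2] twist [ 1.1 -7.5 -2.4]
```

Emit:
servo_tool(offset=[[0.002,0.012,0.044],[-0.003,0.011,0.084],[-0.008,0.011,0.124],[-0.012,0.01,0.15],[-0.013,0.01,0.16]], twist=[[1.1,-7.5,-2.4],[1.1,-7.5,-2.4],[1.1,-7.5,-2.4],[1.1,-7.5,-2.4],[1.1,-7.5,-2.4]], claw=[0.02,0.02,0.02,0.02,0.02])

```text
time_s: 5.05
tool_pos: [0.6404, -0.1246, 0.0299]
ee_rot: [-3.127, -0.258, 0.008]
force: [-18.2, 5.7, 41.6]
width: 0.0359
finger_force: 30.0
```

```bash
python3 -c "
from h import *
s=bot.sense();print(s['force'],s['width'])
tgt([0.643,-0.127,0.031],9.5,0)"
```

```text
[-18.1889685    5.71362713  41.63543242] 0.03585250135484505
t 5.05 pos [ 0.6404 -0.1246  0.0299] off(mm) [ 2.2  2.7 -1.2] twist [-0.2  0.3 -0.1]
```

It touched the bench a little hard at 42 N. I'll ease up and release.

Emit:
servo_tool(offset=[[0,0,-0.002],[0,0,-0.002],[0,0,-0.002],[0,0,-0.03],[0,0,-0.07]], twist=[[0,0,0],[0,0,0],[0,0,0],[0,0,0],[0,-8,0]], claw=[0.036,0.06,0.06,0.06,0.06])

```text
time_s: 5.55
tool_pos: [0.6329, -0.1241, 0.0952]
ee_rot: [3.116, 0.254, -0.239]
force: [0.1, -0.1, -0.6]
width: 0.0598
finger_force: 0.0
```

```bash
cat > m.py <<'E'
from h import *
p,d=optics.grab_frame('wrist')
C=cloud('wrist',d);Z=C[...,2]
M=(d>0)&(Z>0.008)&(Z<0.06)&(np.hypot(C[...,0]-0.65,C[...,1]+0.12)<0.08)
for zl in (0.008,0.033):
    n,l,st,_=cv2.connectedComponentsWithStats((M&(Z>zl)).astype(np.uint8));k=1+st[1:,4].argmax()
    P=C[l==k];r=cv2.minAreaRect(P[:,:2].astype(np.float32)*1000);print(zl,len(P),np.round(r[0],1),np.round(r[1],1),round(r[2],1),np.percentile(P[:,2],95))
E
python3 -c "
from m import *
tgt([0.64,-0.125,0.1],9.5,-20)"
```

```text
0.008 41038 [ 650.4 -120.2] [159.9 158.9] 59.2 0.04646134950930496
0.033 8088 [ 658.2 -125.6] [90.4 36.6] 10.5 0.04712648690501585
t 5.6 pos [ 0.6417 -0.1248  0.1062] off(mm) [-0.8 -0.1  6.3] twist [ -0.1 -11.6  -0.1]
```

```bash
python3 -c "
from m import *
tgt([0.64,-0.125,0.1],9.5,-20)"
```

```text
0.008 7367 [ 653.9 -125. ] [91.2 36.6] 10.8 0.03542110305636825
0.033 5251 [ 667.5 -122.4] [62.6 34.3] 10.4 0.035546689718153834
t 5.65 pos [ 0.6458 -0.125   0.1052] off(mm) [-5.  -1.   5.9] twist [  0.1 -12.5  -0.1]
```

```bash
python3 -c "
from h import *
tgt([0.675,-0.121,0.098],10.4,-20)"
```

```text
t 5.65 pos [ 0.6458 -0.125   0.1052] off(mm) [30.2  0.8  3.3] twist [ -0.1 -12.5  -0.9]
```

Emit:
servo_tool(offset=[[0.015,0,0.001],[0.03,0.001,0.003],[0.03,0.001,0.003],[0.03,0.001,0.003]], twist=[[0,-6.5,-0.5],[0,-12.5,-0.9],[0,-12.5,-0.9],[0,-12.5,-0.9]], claw=[0.06,0.06,0.06,0.06])

```text
time_s: 6.05
tool_pos: [0.6694, -0.1203, 0.0895]
ee_rot: [3.054, 0.278, -0.552]
force: [-0.2, 0.1, -0.1]
width: 0.0596
finger_force: 0.0
```

```bash
python3 -c "
from m import *
s=bot.sense();print(s['q'],s['force'])
tgt([0.651,-0.1254,0.031],10.4,-20)"
```

```text
0.008 7373 [ 648.9 -125.1] [91.2 36.4] 10.7 0.0368854401873028
0.033 5014 [ 662.3 -122.5] [63.9 35.6] 10.6 0.03698155682950667
[-0.16315727  0.61254708  1.48238901 -0.11372251  1.3869467   1.26690923] [-0.50151425 -0.49828309  0.03405113]
t 6.1 pos [ 0.6689 -0.1205  0.0907] off(mm) [ 3.4  2.  62.4] twist [-0.4  0.4  0. ]
```

Emit:
servo_tool(offset=[[0,0.001,0.025],[0,0.002,0.045],[0,0.002,0.058],[0,0.002,0.062],[0,0.002,0.062]], twist=[[0,0,0],[0,0,0],[0,0,0],[0,0,0],[0,0,0]], claw=[0.06,0.06,0.06,0.06,0.06])

```text
time_s: 6.6
tool_pos: [0.6474, -0.1261, 0.0335]
ee_rot: [3.054, 0.276, -0.552]
force: [0.1, 0.3, 1.0]
width: 0.0602
finger_force: 0.0
```

Emit:
servo_tool(offset=[[0,0,0],[0,0,0],[0,0,0],[0,0,0]], twist=[[0,0,0],[0,0,0],[0,0,0],[0,0,0]], claw=[0.06,0.02,0.02,0.02])

```text
time_s: 7.0
tool_pos: [0.6484, -0.1259, 0.0334]
ee_rot: [3.054, 0.277, -0.552]
force: [-0.7, 1.4, 1.7]
width: 0.0383
finger_force: 0.7
```

```bash
python3 -c "
from h import *
s=bot.sense();print(s['q'],s['force'],s['finger_force'],s['width'])
tgt([0.6465,-0.1254,0.031],10.4,-20)"
```

```text
[-0.17416995  0.64190061  1.55537718 -0.12091985  1.28475155  1.2700503 ] [-0.65450175  1.43765625  1.65114377] 0.6891605746932328 0.03831024803074539
t 7.0 pos [ 0.6484 -0.1259  0.0334] off(mm) [-0.9 -0.8  2.9] twist [-0.4  0.5  0. ]
```

Emit:
servo_tool(offset=[[0,0,0],[0,0,0],[-0.005,0,-0.014],[-0.015,0,-0.041],[-0.029,0,-0.08]], twist=[[0,0,0],[0,0,0],[0,0,0],[0,0,0],[0,0,0]], claw=[0.02,0.02,0.02,0.02,0.02])

```text
time_s: 7.5
tool_pos: [0.6467, -0.126, 0.1164]
ee_rot: [3.054, 0.277, -0.563]
force: [0.8, 0.8, -1.3]
width: 0.0362
finger_force: 29.9
```

```bash
python3 - <<'E'
from h import *
s=bot.sense();print(s['force'],s['finger_force'],s['width'])
# tap pose
b=43;t=np.radians(b);c,sn=np.cos(t),np.sin(t);w=np.radians(-6.3)
ct=np.array([.4974,-.0188])+.060*np.array([np.cos(w),np.sin(w)])-.015*np.array([-np.sin(w),np.cos(w)])
dx,dz=-.014+.054,.0154+.014
h=dx*c-dz*sn;v=dx*sn+dz*c
p=[ct[0]+h*np.cos(w),ct[1]+h*np.sin(w),.04+v];print('contact TCP',np.round(p,4))
p[2]+=.10;tgt(p,-6.3,b-20.3)
from k import ik
print(ik(np.hypot(p[0],p[1]),p[2]-.1,b-20))
E
```

```text
[ 0.79725282  0.81337055 -1.33793088] 29.886086956830695 0.03615777464403364
contact TCP [ 0.5645 -0.0413  0.0888]
t 7.5 pos [ 0.6467 -0.126   0.1164] off(mm) [-86.8 -98.6 -43.5] twist [-0.8 43.3 17. ]
[0.053 2.266 0.421 0.   ]
```

Emit:
servo_tool(offset=[[-0.02,-0.016,-0.022],[-0.035,-0.032,-0.032],[-0.048,-0.048,-0.036],[-0.06,-0.064,-0.039],[-0.072,-0.08,-0.041]], twist=[[0,7.2,2.8],[-0.1,14.4,5.6],[-0.2,21.6,8.4],[-0.4,28.8,11.2],[-0.6,36,14]], claw=[0.02,0.02,0.02,0.02,0.02])

```text
time_s: 8.0
tool_pos: [0.5821, -0.0574, 0.1841]
ee_rot: [3.087, -0.094, 0.436]
force: [0.8, 0.6, -1.3]
width: 0.0358
finger_force: 29.9
```

```bash
python3 -c "
from h import *
tgt([.5645,-.0413,.145],-6.3,22.7)"
```

```text
t 8.0 pos [ 0.5821 -0.0574  0.1841] off(mm) [-28.7 -15.5  32.2] twist [-0.2  6.6  2.8]
```

Emit:
servo_tool(offset=[[-0.018,-0.01,0.016],[-0.029,-0.0155,0.032],[-0.029,-0.0155,0.032],[-0.029,-0.0155,0.032]], twist=[[-0.1,4,1.6],[-0.2,6.6,2.8],[-0.2,6.6,2.8],[-0.2,6.6,2.8]], claw=[0.02,0.02,0.02,0.02])

```text
time_s: 8.4
tool_pos: [0.5639, -0.0414, 0.1436]
ee_rot: [3.056, -0.162, 0.602]
force: [1.0, -0.3, -0.4]
width: 0.0358
finger_force: 29.9
```

```bash
python3 - <<'E'
from h import *
tgt([.5645,-.0413,.145],-6.3,22.7)
p,d=optics.grab_frame('scene');C=cloud('scene',d)
p2,d2=optics.grab_frame('top');p3,_=optics.grab_frame('wrist')
f=lambda a,w:cv2.resize(a,(w,400))
cv2.imwrite('pics/a2.png',np.hstack([f(p[80:240,180:300],300),f(p2[130:330,230:350],240),f(p3[100:,130:386],250)]))
C2=cloud('top',d2)
for nm,Cq,dq in(('scene',C,d),('top',C2,d2)):
    M=(dq>0)&(Cq[...,2]>.06)&(Cq[...,2]<.2)&(Cq[...,0]>.57)&(abs(Cq[...,1]+.041)<.02)
    P=Cq[M];print(nm,len(P),P.min(0).round(3),P.max(0).round(3))
    # top-face plane fit for tilt
    e=np.cos(np.radians(6.3))*(P[:,0]-.5)-np.sin(np.radians(6.3))*P[:,1]
    for lo in np.arange(.06,.16,.01):
        m=(e>lo)&(e<lo+.01)
        if m.sum()>5: print(lo.round(3),m.sum(),np.percentile(P[m,2],[5,50,95]).round(3))
E
```

```text
t 8.4 pos [ 0.5639 -0.0414  0.1436] off(mm) [ 1.  -0.2 -1. ] twist [0.  0.4 0.2]
scene 682 [ 0.571 -0.061  0.113] [ 0.621 -0.021  0.177]
0.07 34 [0.116 0.146 0.154]
0.08 81 [0.115 0.137 0.161]
0.09 91 [0.124 0.149 0.176]
0.1 211 [0.136 0.17  0.176]
0.11 203 [0.145 0.161 0.168]
0.12 62 [0.15  0.154 0.158]
top 681 [ 0.572 -0.061  0.123] [ 0.62  -0.022  0.177]
0.07 49 [0.151 0.156 0.158]
0.08 174 [0.154 0.161 0.166]
0.09 167 [0.166 0.171 0.175]
0.1 139 [0.166 0.172 0.176]
0.11 120 [0.156 0.161 0.166]
0.12 32 [0.151 0.154 0.156]
```

View pics/a2.png

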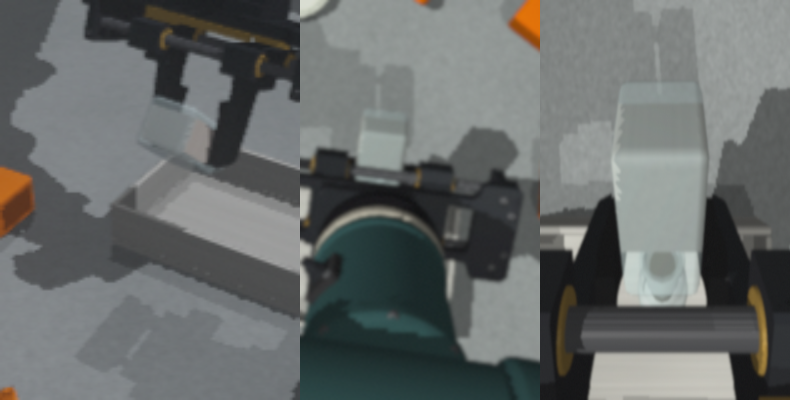

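The view shows the bottle held about 43° mouth-down over the far wall. The stud shows dark in the neck at px (660,265) of the right-hand crop. Depth puts the base corners at z 0.177 and 0.150, which matches the model, so contact is about 55 mm down. First tap.

Emit:
servo_tool(offset=[[-0.01,0,0.025],[-0.022,0,0.053],[-0.01,0,0.025],[0,0,0],[0,0,0]], twist=[[0,0,0],[0,0,0],[0,0,0],[0,0,0],[0,0,0]], claw=[0.02,0.02,0.02,0.02,0.02])

```text
time_s: 9.05
tool_pos: [0.5694, -0.0423, 0.1489]
ee_rot: [3.052, -0.164, 0.618]
force: [0.5, -0.2, -0.1]
width: 0.036
finger_force: 30.0
```

```bash
cat > c.py <<'E'
from h import *
import sys
tgt([.5645,-.0413,.145],-6.3,22.7)
p2,d2=optics.grab_frame('top');C2=cloud('top',d2);p3,d3=optics.grab_frame('wrist')
M=(d2>0)&(C2[...,2]>.1)&(C2[...,2]<.2)&(C2[...,0]>.572)&(abs(C2[...,1]+.041)<.02)
P=C2[M];print(P.min(0).round(3),P.max(0).round(3))
cv2.imwrite(f'pics/{sys.argv[1]}.png',p3)
# bronze: red clearly over blue, not orange
h=cv2.cvtColor(p3,cv2.COLOR_BGR2HSV);m=cv2.inRange(h,(5,60,20),(25,200,140));n,l,st,ce=cv2.connectedComponentsWithStats(m)
print([(st[i].tolist(),ce[i].round().tolist()) for i in range(1,n) if st[i][4]>15])
E
python3 c.py w2
```

```text
t 9.05 pos [ 0.5694 -0.0423  0.1489] off(mm) [-6.1 -0.5  1.7] twist [ 0.  -0.2  0.2]
[ 0.575 -0.061  0.129] [ 0.625 -0.022  0.18 ]
[([281, 0, 44, 37, 133], [304.0, 19.0]), ([384, 10, 105, 80, 292], [427.0, 62.0]), ([442, 155, 16, 44, 96], [452.0, 178.0]), ([490, 183, 16, 2, 24], [498.0, 184.0]), ([443, 203, 32, 64, 165], [449.0, 240.0]), ([480, 266, 20, 1, 20], [490.0, 266.0]), ([146, 302, 22, 66, 808], [154.0, 335.0]), ([341, 302, 23, 66, 648], [353.0, 333.0]), ([353, 381, 109, 3, 325], [407.0, 382.0])]
```

Emit:
servo_tool(offset=[[-0.01,0,0.025],[-0.022,0,0.053]], twist=[[0,0,0],[0,0,0]], claw=[0.02,0.02])

```text
time_s: 9.35
tool_pos: [0.5653, -0.0418, 0.0864]
ee_rot: [3.055, -0.164, 0.608]
force: [0.6, 0.0, -1.8]
width: 0.0356
finger_force: 30.0
```

Emit:
servo_tool(offset=[[0,0,0]], twist=[[0,0,0]], claw=[0.02])

```text
time_s: 9.45
tool_pos: [0.5591, -0.041, 0.0799]
ee_rot: [3.06, -0.164, 0.586]
force: [-2.0, 0.8, -0.5]
width: 0.0358
finger_force: 30.0
```

```bash
python3 - <<'E'
from h import *
optics.grab_frame('top')
tgt([.5645,-.0413,.0888],-6.3,22.7)
p,d=optics.grab_frame('scene');p2,d2=optics.grab_frame('top');p3,d3=optics.grab_frame('wrist')
tgt([.5645,-.0413,.0888],-6.3,22.7);print(bot.sense()['force'])
f=lambda a,w:cv2.resize(a,(w,500),interpolation=cv2.INTER_CUBIC)
cv2.imwrite('pics/a3.png',np.hstack([f(p[100:220,190:290],415),f(p3[230:320,180:330],380)[:, :]]))
E
```

```text
t 9.5 pos [ 0.5608 -0.0412  0.0822] off(mm) [ 5.9 -0.3 -4.8] twist [0.  0.8 0.2]
t 9.65 pos [ 0.5649 -0.0416  0.087 ] off(mm) [ 0.3 -0.3 -1.9] twist [0.  0.3 0.2]
[ 0.62180783  0.77354119 -1.74924623]
```

View pics/a3.png

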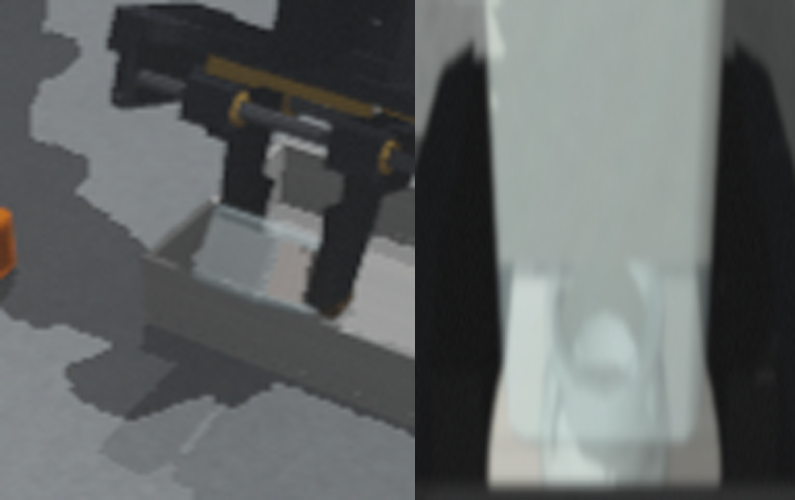

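No contact yet. The arm rings by about ±7 mm and settles at z 0.087 with no force. I'll feel slowly for the edge.

Emit:
servo_tool(offset=[[0,0,0.001],[-0.001,0,0.002],[-0.001,0,0.003],[-0.0015,0,0.0037],[-0.0015,0,0.0037]], twist=[[0,0,0],[0,0,0],[0,0,0],[0,0,0],[0,0,0]], claw=[0.02,0.02,0.02,0.02,0.02])

```text
time_s: 10.15
tool_pos: [0.5638, -0.0414, 0.0818]
ee_rot: [3.056, -0.164, 0.603]
force: [0.1, 0.2, -1.3]
width: 0.0359
finger_force: 30.0
```

Emit:
servo_tool(offset=[[0,0,0.001],[-0.001,0,0.002],[-0.001,0,0.003],[-0.0015,0,0.0037],[-0.0015,0,0.0037]], twist=[[0,0,0],[0,0,0],[0,0,0],[0,0,0],[0,0,0]], claw=[0.02,0.02,0.02,0.02,0.02])

```text
time_s: 10.65
tool_pos: [0.5656, -0.0416, 0.0799]
ee_rot: [3.055, -0.164, 0.609]
force: [-4.5, 0.5, 9.9]
width: 0.0355
finger_force: 30.0
```

Contact is felt at z about 0.080 (10 N). That is 8 mm lower than a rim contact would be, so the edge is meeting the neck and the bottle needs to sit about 5 mm further out. I'll lift and shift outward.

Emit:
servo_tool(offset=[[0.012,0,-0.028],[0.03,0,-0.059],[0.03,0,-0.059],[0.03,0,-0.059],[0.03,0,-0.059]], twist=[[0,0,0],[0,0.5,0],[0,0.5,0],[0,0.5,0],[0,0.5,0]], claw=[0.02,0.02,0.02,0.02,0.02])

```text
time_s: 11.15
tool_pos: [0.5678, -0.0418, 0.1421]
ee_rot: [3.054, -0.164, 0.612]
force: [-0.6, 0.2, -1.8]
width: 0.0358
finger_force: 30.0
```

```bash
python3 - <<'E'
from h import *
tgt([.5705,-.042,.146],-6.3,22.7)
p2,d2=optics.grab_frame('top');C2=cloud('top',d2)
M=(d2>0)&(C2[...,2]>.1)&(C2[...,2]<.2)&(C2[...,0]>.578)&(abs(C2[...,1]+.041)<.02)
P=C2[M];print(P.min(0).round(3),P.max(0).round(3))
e=P[P[:,0]>.58]
for lo in np.arange(.58,.63,.005):
    m=abs(P[:,0]-lo)<.0025
    if m.sum()>5:print(lo.round(3),np.median(P[m,2]).round(4))
tgt([.5705,-.042,.146],-6.3,22.7)
E
```

```text
t 11.15 pos [ 0.5678 -0.0418  0.1421] off(mm) [ 4.  -0.1 -2.6] twist [0.  0.  0.2]
[ 0.579 -0.061  0.122] [ 0.624 -0.022  0.173]
0.58 0.1544
0.585 0.1578
0.59 0.1619
0.595 0.166
0.6 0.1693
0.605 0.1686
0.61 0.1626
0.615 0.1564
0.62 0.1505
t 11.2 pos [ 0.5676 -0.0417  0.1416] off(mm) [ 4.4 -0.  -2.9] twist [0.  0.1 0.2]
```

The base-face slope gives about 40° mouth-down. I'll add 3° and settle.

Emit:
servo_tool(offset=[[0.002,0,-0.004],[0.002,0,-0.004],[0.002,0,-0.004],[0.002,0,-0.004]], twist=[[0,3,0],[0,3,0],[0,3,0],[0,3,0]], claw=[0.02,0.02,0.02,0.02])

```text
time_s: 11.6
tool_pos: [0.5692, -0.042, 0.1475]
ee_rot: [3.034, -0.163, 0.693]
force: [0.3, -0.0, -1.7]
width: 0.0356
finger_force: 30.0
```

```bash
cat > g.py <<'E'
from h import *
s=bot.sense();px=s['tool_pos'][0]
p2,d2=optics.grab_frame('top');C2=cloud('top',d2)
M=(d2>0)&(C2[...,2]>s['tool_pos'][2]-.02)&(C2[...,2]<.25)&(C2[...,0]>px+.008)&(abs(C2[...,1]+.041)<.012)
P=C2[M];k=P[:,2].argmax();xc=P[k,0]
a=P[P[:,0]<xc-.005];b=P[P[:,0]>xc+.004]
print('top face deg',np.degrees(np.arctan(np.polyfit(a[:,0],a[:,2],1)[0])).round(1),'base face tilt',(90+np.degrees(np.arctan(np.polyfit(b[:,0],b[:,2],1)[0]))).round(1),'corner rel tcp',(xc-px).round(4),(P[:,2].max()-s['tool_pos'][2]).round(4))
tgt([.569,-.042,.147],-6.3,25.7)
E
python3 g.py
```

```text
top face deg 40.7 base face tilt 40.7 corner rel tcp 0.0313 0.0324
t 11.65 pos [ 0.5695 -0.042   0.1478] off(mm) [-0.8  0.1  0.5] twist [ 0.  -0.1  0.2]
```

Emit:
servo_tool(offset=[[-0.012,0,0.025],[-0.026,0,0.054]], twist=[[0,0,0],[0,0,0]], claw=[0.02,0.02])

```text
time_s: 11.85
tool_pos: [0.5721, -0.0424, 0.0903]
ee_rot: [3.031, -0.163, 0.704]
force: [0.4, -0.1, -1.0]
width: 0.0357
finger_force: 30.0
```

Emit:
servo_tool(offset=[[0.013,0,-0.028],[0.026,0,-0.054],[0.026,0,-0.054],[0.026,0,-0.054]], twist=[[0,0,0],[0,0,0],[0,0,0],[0,0,0]], claw=[0.02,0.02,0.02,0.02])

```text
time_s: 12.25
tool_pos: [0.5703, -0.042, 0.1491]
ee_rot: [3.032, -0.163, 0.698]
force: [-0.4, -1.4, -2.0]
width: 0.0358
finger_force: 30.0
```

```bash
python3 g.py; python3 c.py w3 | tail -1 | cut -c1-10
```

```text
top face deg 38.2 base face tilt 38.5 corner rel tcp 0.0359 0.0327
t 12.3 pos [ 0.5691 -0.0419  0.1477] off(mm) [-0.4  0.1  0.6] twist [ 0.  -0.1  0.2]
[([276, 0,
```

The tap landed: the bottle pivoted about 2.5° in the grip. I'll restore the tilt and tap again.

Emit:
servo_tool(offset=[[-0.001,0,0],[-0.001,0,0],[-0.001,0,0],[-0.001,0,0]], twist=[[0,4,0],[0,4,0],[0,4,0],[0,4,0]], claw=[0.02,0.02,0.02,0.02])

```text
time_s: 12.8
tool_pos: [0.5687, -0.0419, 0.1477]
ee_rot: [3.004, -0.161, 0.799]
force: [0.2, -0.5, -1.2]
width: 0.0359
finger_force: 30.0
```

Emit:
servo_tool(offset=[[-0.014,0,0.025],[-0.03,0,0.053],[-0.014,0,0.025],[0,0,0],[0,0,0]], twist=[[0,0,0],[0,0,0],[0,0,0],[0,0,0],[0,0,0]], claw=[0.02,0.02,0.02,0.02,0.02])

```text
time_s: 13.3
tool_pos: [0.5728, -0.0423, 0.1529]
ee_rot: [3.0, -0.161, 0.813]
force: [1.1, -0.6, -0.9]
width: 0.0356
finger_force: 30.0
```

```bash
python3 g.py; python3 c.py w4 | tail -1 | cut -c1-10
python3 - <<'E'
from h import *
p,d=optics.grab_frame('scene');cv2.imwrite('pics/s4.png',p)
a=[cv2.resize(cv2.imread(f'pics/{n}.png')[220:310,190:320],(260,180),interpolation=cv2.INTER_CUBIC) for n in('w2','w3','w4')]
cv2.imwrite('pics/a4.png',np.vstack([np.hstack(a),cv2.resize(p[110:230,190:370],(780,400),interpolation=cv2.INTER_CUBIC)]))
E
```

```text
top face deg 44.3 base face tilt 44.4 corner rel tcp 0.036 0.0378
t 13.35 pos [ 0.5713 -0.0422  0.1509] off(mm) [-3.9  0.1  2.2] twist [ 0.  -4.5  0.2]
[([277, 0,
```

View pics/a4.png

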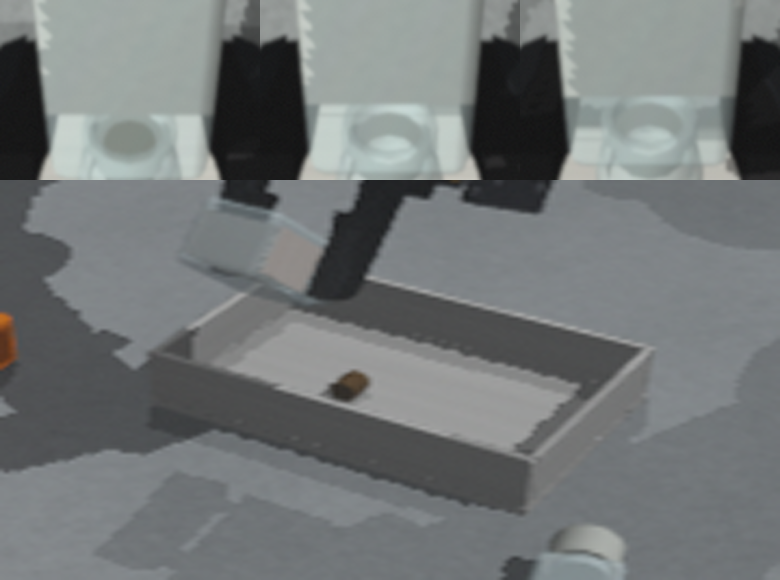

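The picture shows the stud lying on the tray floor at px (350,385). The neck is empty in the wrist crops from after the first tap. Now I'll lay the bottle back: it sits about 14° relative to the tool, so level means a tool lean of about -14°.

```bash
python3 -c "
from h import *
tgt([.645,-.125,.16],10,-14.1)"
```

```text
t 13.5 pos [ 0.5678 -0.0418  0.1467] off(mm) [81.  74.5 31. ] twist [  2.3 -43.5 -16.4]
```

Emit:
servo_tool(offset=[[0.02,0.01,-0.014],[0.036,0.025,-0.01],[0.048,0.04,0],[0.06,0.054,0.012],[0.071,0.064,0.024]], twist=[[0.3,-7.2,-2.7],[0.7,-14.4,-5.4],[1.1,-21.6,-8.1],[1.5,-28.8,-10.8],[1.9,-36,-13.5]], claw=[0.02,0.02,0.02,0.02,0.02])

```text
time_s: 14.0
tool_pos: [0.6352, -0.1146, 0.162]
ee_rot: [3.107, 0.196, -0.181]
force: [-0.1, 0.0, -0.9]
width: 0.0358
finger_force: 30.0
```

```bash
python3 -c "
from h import *
tgt([.645,-.125,.10],10,-14.1)"
```

```text
t 14.0 pos [ 0.6352 -0.1146  0.162 ] off(mm) [15.6 10.5 60.8] twist [ 0.4 -7.4 -2.9]
```

Emit:
servo_tool(offset=[[0.008,0.005,0.02],[0.0156,0.0105,0.045],[0.0156,0.0105,0.058],[0.0156,0.0105,0.061],[0.0156,0.0105,0.061]], twist=[[0.2,-4,-1.5],[0.4,-7.4,-2.9],[0.4,-7.4,-2.9],[0.4,-7.4,-2.9],[0.4,-7.4,-2.9]], claw=[0.02,0.02,0.02,0.02,0.02])

```text
time_s: 14.5
tool_pos: [0.6434, -0.1233, 0.0994]
ee_rot: [3.086, 0.27, -0.378]
force: [-0.8, 0.3, -1.1]
width: 0.0357
finger_force: 30.0
```

```bash
python3 - <<'E'
from h import *
p,d=optics.grab_frame('scene')
tgt([.645,-.125,.042],10,-14.1)
p,d=optics.grab_frame('wrist');C=cloud('wrist',d);c=np.array([.645,-.125])
u=np.array([np.cos(.175),np.sin(.175)]);e=(C[...,:2]-c)@u;f=(C[...,:2]-c)@[-u[1],u[0]]
M=(d>0)&(C[...,2]>.05)&(C[...,2]<.12)&(abs(f)<.012)
for lo in np.arange(-.05,.06,.01):
    m=M&(abs(e-lo)<.005)
    if m.sum()>20:print(lo.round(3),m.sum(),np.percentile(C[m][:,2],[10,50,90]).round(4))
m=M&(e>.01)&(e<.045);print(np.degrees(np.arctan(np.polyfit(e[m],C[m][:,2],1)[0])))
tgt([.645,-.125,.042],10,-14.1)
E
```

```text
t 14.55 pos [ 0.6443 -0.1235  0.1008] off(mm) [14.5  1.5 57. ] twist [ 0.  -0.3 -0. ]
-0.03 281 [0.0913 0.0949 0.0972]
-0.02 374 [0.0946 0.0971 0.098 ]
-0.01 268 [0.1031 0.1038 0.1044]
0.0 893 [0.1036 0.1041 0.1046]
0.01 1005 [0.1035 0.1042 0.1047]
0.02 1139 [0.1036 0.1042 0.1048]
0.03 1313 [0.1037 0.1043 0.1049]
0.04 1490 [0.1038 0.1043 0.105 ]
0.05 3990 [0.0784 0.0985 0.1045]
0.4407490215909768
t 14.6 pos [ 0.6449 -0.1236  0.1018] off(mm) [14.1  1.3 58.1] twist [ 0.1 -0.4 -0. ]
```

Level to within 0.5°, so I'll lower it gently.

Emit:
servo_tool(offset=[[0.004,0.001,0.018],[0.009,0.001,0.036],[0.012,0.001,0.048],[0.0135,0.001,0.055],[0.0145,0.001,0.058]], twist=[[0,0,0],[0,-0.3,0],[0,-0.3,0],[0,-0.3,0],[0,-0.3,0]], claw=[0.02,0.02,0.02,0.02,0.02])

```text
time_s: 15.1
tool_pos: [0.6441, -0.1245, 0.0385]
ee_rot: [3.084, 0.27, -0.388]
force: [0.4, -0.5, -1.7]
width: 0.036
finger_force: 30.0
```

Emit:
servo_tool(offset=[[0,0,0],[0,0,0.001],[0.001,0,0.003],[0.001,0,0.005],[0.001,0,0.005]], twist=[[0,0,0],[0,0,0],[0,0,0],[0,0,0],[0,0,0]], claw=[0.02,0.02,0.02,0.02,0.02])

```text
time_s: 15.6
tool_pos: [0.6449, -0.1248, 0.0354]
ee_rot: [3.084, 0.27, -0.383]
force: [-0.8, -0.5, -1.6]
width: 0.0357
finger_force: 30.0
```

Emit:
servo_tool(offset=[[0,0,0.001],[0,0,0.0015],[0,0,0.002],[0,0,0.002]], twist=[[0,0,0],[0,0,0],[0,0,0],[0,0,0]], claw=[0.02,0.02,0.02,0.02])

```text
time_s: 16.0
tool_pos: [0.6445, -0.1248, 0.0334]
ee_rot: [3.084, 0.27, -0.383]
force: [0.4, 0.3, -1.3]
width: 0.0356
finger_force: 30.0
```

Emit:
servo_tool(offset=[[0,0,0.0007],[0,0,0.0013],[0,0,0.0013]], twist=[[0,0,0],[0,0,0],[0,0,0]], claw=[0.02,0.02,0.02])

```text
time_s: 16.3
tool_pos: [0.6445, -0.1249, 0.0328]
ee_rot: [3.084, 0.27, -0.383]
force: [-0.3, 0.6, 2.2]
width: 0.0359
finger_force: 30.0
```

Emit:
servo_tool(offset=[[0,0,0],[0,0,0],[0,0,0],[0,0,-0.02],[0,0,-0.06]], twist=[[0,0,0],[0,0,0],[0,0,0],[0,0,0],[0,0,0]], claw=[0.04,0.06,0.06,0.06,0.06])

```text
time_s: 16.8
tool_pos: [0.6551, -0.1218, 0.0866]
ee_rot: [3.085, 0.27, -0.397]
force: [0.6, 1.6, -0.6]
width: 0.0601
finger_force: 0.0
```

Emit:
servo_tool(offset=[[0,0,-0.04],[0,0,-0.08],[0,0,-0.08],[0,0,-0.08],[0,0,-0.08]], twist=[[0,0,0],[0,0,0],[0,0,0],[0,0,0],[0,0,0]], claw=[0.06,0.06,0.06,0.06,0.06])

```text
time_s: 17.3
tool_pos: [0.6767, -0.1187, 0.1662]
ee_rot: [3.084, 0.27, -0.388]
force: [-0.8, 0.4, 0.5]
width: 0.0599
finger_force: 0.0
```

```bash
python3 - <<'E'
from m import *
print(bot.sense()['force'],bot.sense()['width'])
p2,_=optics.grab_frame('top');q,d=optics.grab_frame('scene')
C=cloud('scene',d);h=cv2.cvtColor(q,cv2.COLOR_BGR2HSV);m=cv2.inRange(h,(5,80,20),(25,255,140));m[:110]=0;m[230:]=0;m[:,:215]=0;m[:,345:]=0
v,u=np.where(m);print('stud',len(v),np.median(C[v,u],0).round(4))
print('capped', ray('top',(182.5,177),.035).round(3))
cv2.imwrite('pics/end.png',np.hstack([p2[100:320,130:360],cv2.resize(q[100:290,150:360],(243,220)),cv2.resize(p,(293,220))]))
E
```

```text
0.008 4338 [ 652.1 -124. ] [91.2 36.5] 9.9 0.03527257319731242
0.033 2893 [ 665.2 -121.8] [62.5 34.5] 10.4 0.03538925374863918
[-0.81844184  0.27021778 -0.87919921] 0.059724256771935
stud 20 [ 0.511  -0.0388  0.0196]
capped [0.648 0.119 0.035]
```

View pics/end.png

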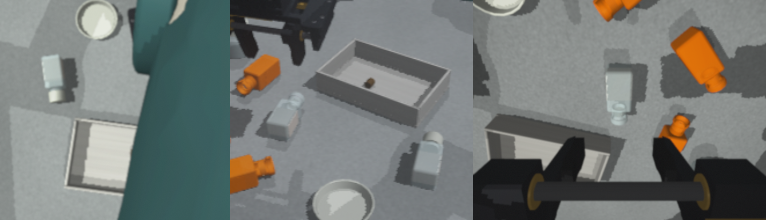

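The final view shows the stud on the tray floor at px (370,83), measured near (0.511, -0.039, 0.02). The open bottle lies level at about (0.664, -0.122), within 5 mm of its start, and is released. The capped bottle hasn't moved, and the arm is clear of everything. Handing in.

```bash
python3 -c "
from h import *
print(order.job_done())"
```

```text
the job is handed in; nothing more can be done
None
```

I handed the job in, but no verdict was returned: the stud was tapped out into the tray, the open bottle was laid back level within about 5 mm of its start, and the capped bottle was left untouched.

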